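Fit the slotted drill chuck to the run-in spindle

TASK

Take the drill chuck with the two drive slots in its flange out of the tool rack and put its taper into the upright spindle of the run-in stand, turning it until the slots drop over the two drive dogs. Press it firmly home, with about 20 N so that the sprung spindle sinks some 3 mm, but never push the spindle down by more than 6 mm, then let go of it seated flush and upright. Leave the other two tools in the rack and everything else on the bench where they are.

Things in the scene. Friction and masses are not known exactly. Their poses are not given: they have to be found in the camera images.
- chuck: Drill chuck to be fitted, 0.4 to 0.6 kg, upright in one of the rack's holes, shank down. Two drive slots 13 mm wide are cut right through its steel flange (56 mm diameter, 10 mm thick). Origin on the axis at the flange's underside, z up towards the jaws; the slots are on the +x and -x sides, reaching in to 16 mm from the axis. Jaws end at z = 81 mm.
- chuck_grip (a point): Point on the chuck's axis 40 mm above its origin, axes as the chuck: the height to grip. Here it has a dark knurled round sleeve, 40 mm diameter, from z = 16 to 58 mm above the chuck's origin, to be gripped from above at any yaw.
- chuck_tip (a point): Lower end of the chuck's steel taper shank, on the axis 36 mm below its origin. The shank is 12 mm in diameter here and 25 mm at the flange (7:24 taper).
- nose (a point): Centre of the spindle's mouth, level with the flat top face of the spindle (unloaded 110 mm above the bench; it sinks with the sprung spindle); z up, x, y along the stand's sides. The round steel spindle, 64 mm diameter, has a tapered bore 27 mm wide at the mouth (bevel 30 mm), 42 mm deep. Fully home, the flange lies on the face and the chuck's origin is at this point, side play about 0.8 mm.
- dogs (a point): On the spindle axis, 6 mm above the nose, level with the tops of two drive dogs: dark steel blocks 9 mm wide, bevelled, 18 to 27.5 mm from the axis on opposite sides. A flange not lined up (slots within about 0.08 rad) stops on them, 6 mm high. This point does NOT turn with them: their line lies up to 0.75 rad either side of its x axis, differently each time: see it or feel for it.
- quill (a joint): How far the spindle, with nose and dogs, is pushed down against its spring, in m: 0 when unloaded, 6 N per mm, end stop at 10 mm. The chuck's own weight sinks it by about 0.8 mm.
- stand: Fixed run-in stand carrying the spindle: dark 150 mm square base plate, grey 100 mm square case up to 94 mm, spindle upright in it. Origin at the centre of its base on the bench, under the nose, axes as the nose. The spindle is stiff to turn (0.25 N m) and stays where it is left; turning it does no harm.
- rack: Fixed aluminium tool rack, a block 75 x 275 mm, 50 mm high, origin at the centre of its underside, long side along y. Three through holes of 31 mm in a row, at y = -95, 0 and +95 mm; each holds one tool, its flange resting on the block's top, with about 3 mm of side play.
- plain_chuck: Similar drill chuck in another hole of the rack, with a plain round flange without slots. Same size; origin as for the chuck. Stays in the rack.
- centre: Pointed steel lathe-type centre in the third hole of the rack, plain round flange, 38 mm body with a cone, top 64 mm above its origin at the underside of the flange. Stays in the rack.
- motor: Small steel electric motor, 38 mm diameter, 75 mm long, lying near the rack's robot side; bystander, origin at its underside.
- battery: Black battery pack, 78 x 62 x 62 mm; bystander, origin at its underside.
- driver: Screwdriver lying near the stand; bystander.
- shell: Blue plastic half of a drill housing, about 150 x 120 x 40 mm; bystander, origin at its underside.
- gear: Steel gear wheel, 50 mm diameter, 20 mm high; bystander, origin at its underside.
- mouse: White computer mouse, 105 x 60 x 30 mm; bystander, origin at its underside.
There are look-alikes about, which are no part of the job. What is shaped like the chuck but pink or turquoise is not meant.

How it is judged:
On the way, in this order (a step that is already met when the one before it is completed fails the run):
1. the slotted chuck has been lifted clear of the rack (z of chuck in the frame of rack above 0.09 m), for 0.1 s.
2. the chuck is home in the spindle, slots over the dogs, and is being pressed so that the sprung spindle sinks by more than 2.5 mm (15 N, the chuck's own weight included) (z of chuck in the frame of nose below 0.0025 m and horizontal distance between chuck and nose below 0.0025 m and angle between chuck's own z axis and vertical below 0.05 rad and value of joint quill above 0.0025 m), for 0.2 s.
At the end, for the whole second after the job is handed in: The slotted chuck sits released and at rest in the spindle: its flange within 2.5 mm of the spindle face (only possible with the slots over the dogs), within 2.5 mm of the axis, upright within 0.05 rad (z of chuck in the frame of nose below 0.0025 m and horizontal distance between chuck and nose below 0.0025 m and angle between chuck's own z axis and vertical below 0.05 rad and linear speed of chuck below 0.02 m/s and contact force between the fingers and chuck below 0.1 N); the robot touches nothing.
It fails at once if the sprung spindle is pushed down by more than 7 mm (42 N) (value of joint quill above 0.007 m).
It fails at once if another tool or bystander is moved by more than 30 mm (distance of any of plain_chuck, centre, motor, battery, driver, shell, gear, mouse from where it was at the start of the episode above 0.03 m).
It also fails if it takes over 72 s, if anything falls off the work surface, if the arm or the gripper's body presses on something with over 40 N, if the wrist force passes 120 N, or if a joint passes its speed limit or range.

ROBOT

A 6-joint arm with a two-finger parallel gripper is mounted at the origin on the work surface. World frame = base frame: x ahead of the robot, y to its left, z up, the work surface at z = 0. Lengths are in m, angles in rad, forces in N, time in s.
With the tool pointing down it reaches from about 0.325 to 0.9 m from the base axis. Payload 6.1 kg.
Tool frame: the origin (TCP) lies on the centre line of the jaws, within the pads' length; the fingertips stand r.tips_ahead ahead of it and the grasp point (between the pads) lies 6 mm ahead of it (r.tips_ahead is the distance from the TCP to the fingertips, in m); z points along the fingers, x is the direction in which the jaws open and shut, and the axes are right-handed (so a half turn about z gives the same grasp; the last joint's range is limited). The gripper opens to 85 mm and grips with 20 to 120 N. Pads are 22 mm wide; open, the fingers measure 114 mm over their backs; the gripper's body (76 mm by 85 mm) begins 54 mm behind the grasp point. The pads swing forward as they close: fully open they stand 13 mm farther back than shut.
Start: joints at [-1.42, 0.22, 1.526, -0, 1.395, -0.126], TCP at [0.171, -0.601, 0.256] pointing down, gripper open.
Joint ranges: [-2.98, 2.98], [-0.91, 2.08], [0.09, 2.57], [-1.24, 4.39], [0.2, 2.65], [-2.68, 2.68]. Speed limits (rad/s): [2.57, 2.57, 3.01, 3.14, 3.14, 3.14].

INTERFACE

Orientations are given as [roll, pitch, yaw] about the fixed x, y, z axes, in that order (R = Rz(yaw) Ry(pitch) Rx(roll)).
In Python, from rig import r gives the robot as it stands.
- The arm moves only by the shell command python3 -m creep 'ROWS' [FORCE]. ROWS is text: rows parted by semicolons, each of 5 numbers parted by spaces: the shift along the tool's x, y, z in mm, then the turn about the tool's z in rad, then the opening, from 0 (shut) to 1 (fully open). In form: dx dy dz twist gripper; .... A call has 1 to 5 rows; each row is the pose to reach, as a shift and turn from the pose commanded when the call began, along the tool's axes at that moment; what a row does not reach only later rows make up. A row lasts 1/8 s, in which the tool goes at most 62.5 mm and 10.7 degrees, less where a joint would pass 70% of its speed; a pose out of reach is approached as far as the arm can. A call with a gripper value outside its range is refused whole. The fingers move at their own pace and stop on an object; FORCE is the grip in N (left out, the last holds). Time passes only in rows, so rows that repeat a pose let the fingers close. It gives the time, the measured TCP pose, the force and the opening at its end, in the units of the state.
- r.observe(): the state, without advancing time (a new reading comes with each control period).
- r.grab_frame(name): name is "side" or "top" or "wrist"; returns a dict with "color" (420x560x3 uint8, blue, green, red), "fx", "fy", "cx", "cy" (pixels), "camera_from_world" (4x4, takes a point from world to camera coordinates). Camera axes: x right, y up, looking along -z (the intrinsics and any distortion apply to the point x, -y, -z); pixel columns grow to the right and rows downward; lengths in m; the calibration is good to about 2 mm. A picture is of the moment at which its call begins. There is no depth.
- r.sign_off(): hands the job in, once; it reports no verdict.
The state is a dict: "time_s": time; "q": joint angles; "joint_velocities": joint speeds; "joint_torque": joint torques, N m; "tcp_pos": TCP position; "ee_rot": TCP orientation; "force": force on the tool from outside, world axes, zero at the start; "ft_torque": the same for the moment, N m; "gripper_width": finger opening in m.
Only numpy, scipy, OpenCV 4.12 (cv2) and the standard library are available. Lean on these libraries where they do the work, as an engineer would, in place of code of your own. Each camera call takes 0.05 s, during which the arm holds its last target.

## Working session

There is one attempt and no reset: what is moved stays moved. The work goes in short steps, Python scripts to look and compute and a shell command to move; the robot and the scene stay as the last step left them, time stands still between calls to the robot, and variables do not carry over. Pictures are saved under pics/ and viewed, and the job is handed in when it is done.

```bash
ls; mkdir -p pics
python3 - <<'E'
from rig import r
import cv2
print(r.observe(), r.tips_ahead)
for n in ("side","top","wrist"):
    f=r.grab_frame(n); cv2.imwrite(f"pics/{n}0.png",f["color"]); print(n,f["fx"],f["cx"],f["cy"],f["camera_from_world"].round(4).tolist(),[k for k in f])
E
```

```text
pics
{'time_s': 0.0, 'q': array([-1.42008626e+00,  2.21233717e-01,  1.52763778e+00, -1.08639372e-05,
        1.39470491e+00, -1.26098255e-01]), 'joint_velocities': array([ 0.00031253,  0.00069498, -0.00089937, -0.00059537, -0.00170953,
        0.00022187]), 'joint_torque': array([ 1.90243588e-05, -4.96902931e+01, -3.89394808e+01, -1.95222083e-04,
        1.12771793e-02,  1.15566087e-05]), 'tcp_pos': array([ 0.17071208, -0.60064074,  0.25518039]), 'ee_rot': array([-3.14135377e+00,  1.96934839e-03, -1.29398586e+00]), 'force': array([-0.05177761,  0.49061364, -0.36669416]), 'ft_torque': array([-0.04150975, -0.00705048,  0.05805557]), 'gripper_width': 0.08528862137079385} 0.025
side 409.2497289179329 277.71139769482187 217.00826832303576 [[-0.9832, -0.1824, 0.0052, 0.5185], [0.1067, -0.5514, 0.8274, -0.1296], [-0.1481, 0.8141, 0.5616, -1.1132], [0.0, 0.0, 0.0, 1.0]] ['color', 'fx', 'fy', 'cx', 'cy', 'camera_from_world']
top 546.0229723461294 282.91833707327845 208.96701502957552 [[-0.0247, -0.9997, 0.0015, 0.0288], [0.9839, -0.0241, 0.1768, -0.5442], [-0.1767, 0.0058, 0.9842, -1.2731], [0.0, 0.0, 0.0, 1.0]] ['color', 'fx', 'fy', 'cx', 'cy', 'camera_from_world']
wrist 321.098868502203 280.4420432489468 212.58705815472553 [[0.2731, -0.962, -0.0024, -0.6238], [0.9215, 0.2623, -0.2864, 0.0375], [0.2762, 0.076, 0.9581, -0.3799], [0.0, 0.0, 0.0, 1.0]] ['color', 'fx', 'fy', 'cx', 'cy', 'camera_from_world']
```

View pics/side0.png

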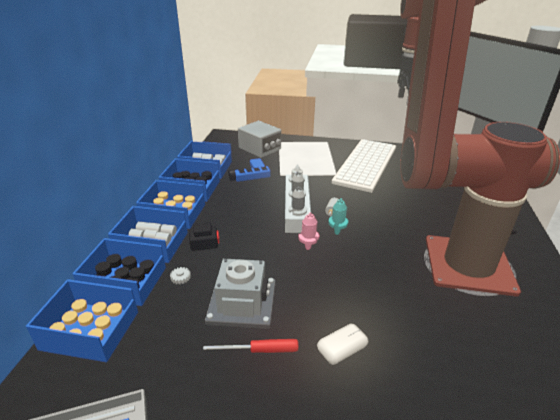

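View pics/top0.png

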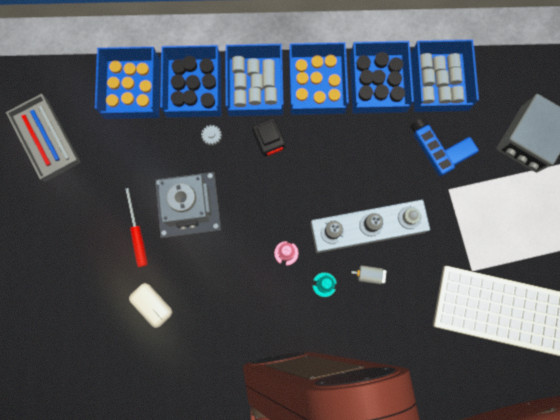

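View pics/wrist0.png

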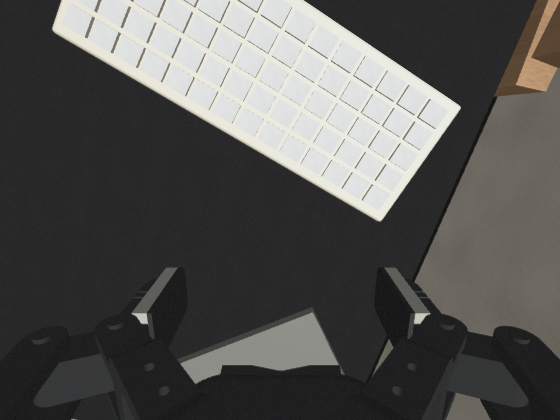

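Top view: the rack holds tools at about (334,230), (374,223) and (411,215), and the spindle is at (181,198). The pink and turquoise look-alikes are at (286,252) and (324,285). I'll zoom in next.

```bash
cat > h.py <<'E'
import numpy as np, cv2, pickle
from rig import r
def ray(f,u,v):
    T=f["camera_from_world"];R=T[:3,:3];o=-R.T@T[:3,3]
    d=R.T@np.array([(u-f["cx"])/f["fx"],-(v-f["cy"])/f["fy"],-1.]);return o,d/np.linalg.norm(d)
def onz(f,u,v,z):
    o,d=ray(f,u,v);return o+d*(z-o[2])/d[2]
def proj(f,p):
    c=f["camera_from_world"]@np.append(p,1.);return np.array([f["cx"]+f["fx"]*c[0]/-c[2],f["cy"]-f["fy"]*c[1]/-c[2]])
def tri(*rays):
    A=0;b=0
    for o,d in rays:
        P=np.eye(3)-np.outer(d,d);A=A+P;b=b+P@o
    x=np.linalg.solve(A,b);return x,[np.linalg.norm((np.eye(3)-np.outer(d,d))@(x-o)) for o,d in rays]
def crop(f,u0,v0,u1,v1,s,name):
    cv2.imwrite(name,cv2.resize(f["color"][v0:v1,u0:u1],None,fx=s,fy=s,interpolation=cv2.INTER_CUBIC))
def grab(n,tag):
    f=r.grab_frame(n);pickle.dump(f,open(f"{tag}.pkl","wb"));cv2.imwrite(f"pics/{tag}.png",f["color"]);return f
def load(tag): return pickle.load(open(f"{tag}.pkl","rb"))
def rows(p,yaw=None):
    "target tcp pos -> tool-axis shift in mm from measured pose"
    from scipy.spatial.transform import Rotation as Ro
    s=r.observe();R=Ro.from_euler('xyz',s["ee_rot"]).as_matrix()
    print("shift mm",(R.T@(np.array(p)-s["tcp_pos"])*1000).round(1),"yaw",s["ee_rot"][2].round(4), "twist", None if yaw is None else round(-(yaw-s["ee_rot"][2]),4))
E
python3 - <<'E'
from h import *
t=grab("top","t1");s=grab("side","s1")
crop(t,300,190,440,260,5,"pics/t1r.png");crop(t,145,160,230,245,7,"pics/t1s.png")
crop(s,270,150,360,250,6,"pics/s1r.png");crop(s,195,240,290,330,6,"pics/s1s.png")
for p in [(334,230),(374,223),(411,215)]: print(onz(t,*p,.12))
print(onz(t,181,198,.11))
E
```

```text
[ 0.48049674 -0.09894608  0.12      ]
[ 0.49433563 -0.19068684  0.12      ]
[ 0.51072058 -0.276174    0.12      ]
[0.56520682 0.2508936  0.11      ]
```

View pics/t1r.png

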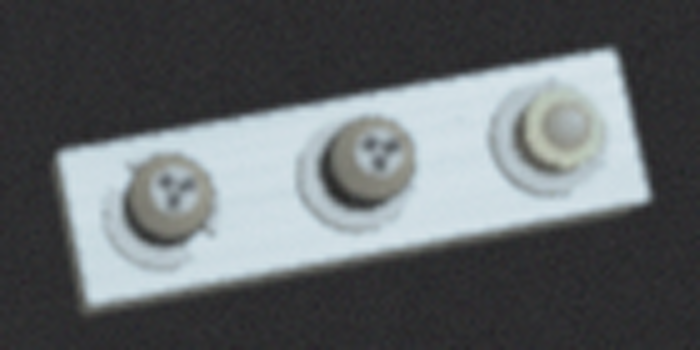

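View pics/t1s.png

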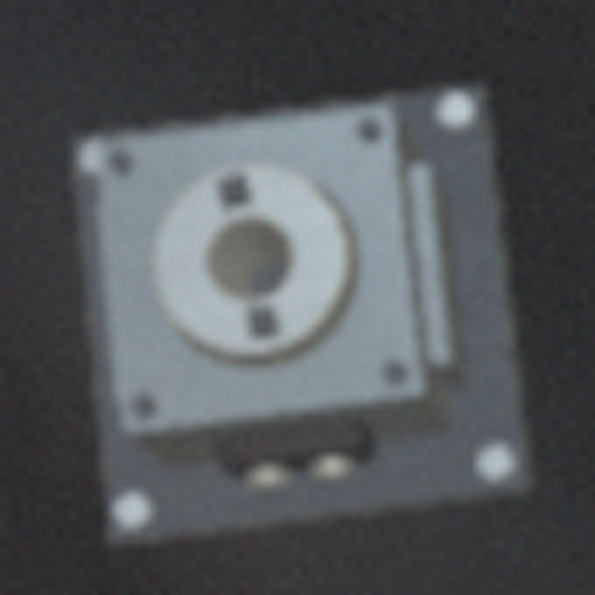

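View pics/s1r.png

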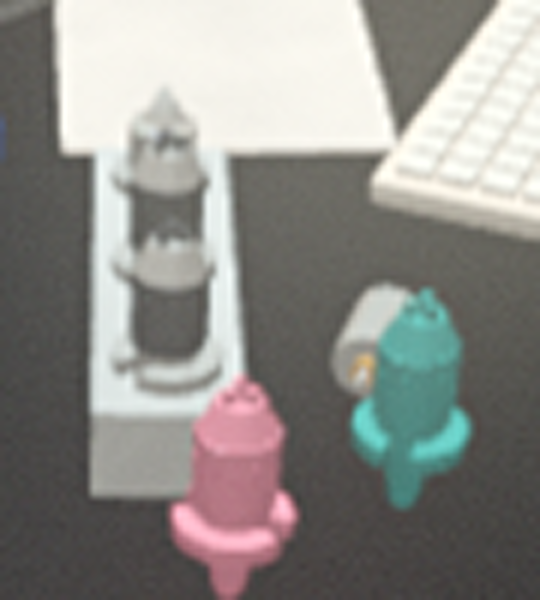

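View pics/s1s.png

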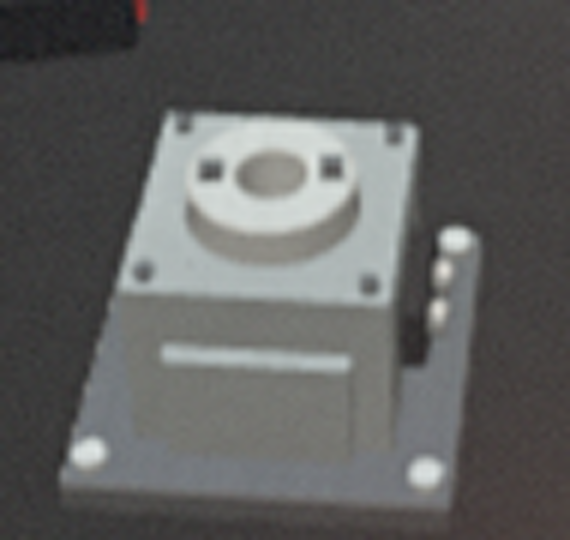

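Clear: the slotted chuck is the tool nearest the stand. Its slots show in the top view at about (326,223) and (342,236). The dogs are at about (178.6,187.1) and (182.7,206).

Run:
```python
from h import *
t=load("t1");s=load("s1")
# chuck top: top view crop (172,190)/5 ; side view crop (172,232... ) jaws
a=ray(t,300+172/5,190+190/5); b=ray(s,270+170/6,150+235/6)
print("jaws",tri(a,b))
# nose
a=ray(t,145+250/7,160+259/7);b=ray(s,195+272/6,240+173/6);X=tri(a,b);print("nose",X)
# rack top corners on z=.05
for p in [(57,150),(615,48),(650,203),(87,310)]: print(onz(t,300+p[0]/5,190+p[1]/5,.05).round(4))
q=[onz(t,300+u/5,190+v/5,.058) for u,v in [(130,165),(210,232)]];d=q[1]-q[0];print("slot",q,np.arctan2(d[1],d[0]),(q[0]+q[1])/2)
q=[onz(t,145+u/7,160+v/7,.116) for u,v in [(235,190),(264,322)]];d=q[1]-q[0];print("dogs",q,np.arctan2(d[1],d[0]))
q=[tri(ray(t,145+u/7,160+v/7),ray(s,195+a/6,240+b/6)) for u,v,a,b in [(235,190,210,170),(264,322,332,168)]];print(q)
o=r.observe();w=r.grab_frame("wrist");print("wristcam",ray(w,280,210),proj(w,o["tcp_pos"]+[0,0,-.006]))
rows([0.480,-0.098,0.256])
```

```text
jaws (array([ 0.48469756, -0.09942409,  0.12605341]), [np.float64(0.0004907616698785976), np.float64(0.000490761669878519)])
nose (array([0.56776557, 0.25179725, 0.10872796]), [np.float64(8.04237766826266e-05), np.float64(8.042377668274687e-05)])
[ 0.5158 -0.0525  0.05  ]
[ 0.5592 -0.3248  0.05  ]
[ 0.483  -0.3363  0.05  ]
[ 0.4382 -0.0641  0.05  ]
slot [array([ 0.50639047, -0.0866693 ,  0.058     ]), array([ 0.47320347, -0.12351776,  0.058     ])] -2.3039619814114767 [ 0.48979697 -0.10509353  0.058     ]
dogs [array([0.58970723, 0.25561023, 0.116     ]), array([0.54513902, 0.24570197, 0.116     ])] -2.9228336671632276
[(array([0.5907277 , 0.25659608, 0.11060866]), [np.float64(0.0001937998364873734), np.float64(0.00019379983648739146)]), (array([0.54583923, 0.24665422, 0.11049573]), [np.float64(0.0003394668144027499), np.float64(0.00033946681440269585)])]
wristcam (array([ 0.2407782 , -0.58125442,  0.37362883]), array([-0.26900931, -0.07330628, -0.96034378])) [280.47980709 291.25327956]
shift mm [-3.994e+02 -4.349e+02  2.000e-01] yaw -1.294 twist None
```

```bash
python3 -m creep '-399 -435 0 -1.45 1; -399 -435 0 -1.45 1; -399 -435 0 -1.45 1; -399 -435 0 -1.45 1; -399 -435 0 -1.45 1'; python3 -c "
from h import *
rows([0.484,-0.100,0.256],0.158)"
```

```text
time_s: 0.92
tcp_pos: [0.3353, -0.3333, 0.2565]
ee_rot: [3.141, -0.001, -0.351]
force: [1.1, -1.0, 0.2]
gripper_width: 0.0849
shift mm [  59.4 -270.2    0.5] yaw -0.3508 twist -0.5088
```

```bash
python3 -m creep '59 -270 0 -0.5 1; 59 -270 0 -0.5 1; 59 -270 0 -0.5 1; 59 -270 0 -0.5 1; 59 -270 0 -0.5 1'
python3 - <<'E'
from h import *
w=grab("wrist","w1")
o=r.observe();print(o["tcp_pos"],o["ee_rot"],proj(w,[.484,-.1,.126]))
E
```

```text
time_s: 1.55
tcp_pos: [0.4853, -0.0997, 0.2565]
ee_rot: [-3.141, -0.001, 0.147]
force: [-0.1, 0.2, 0.7]
gripper_width: 0.0854
[ 0.48605838 -0.0983959   0.25644635] [-3.13996893e+00 -1.70211669e-03  1.47095056e-01] [279.02769764 211.25961829]
```

View pics/w1.png

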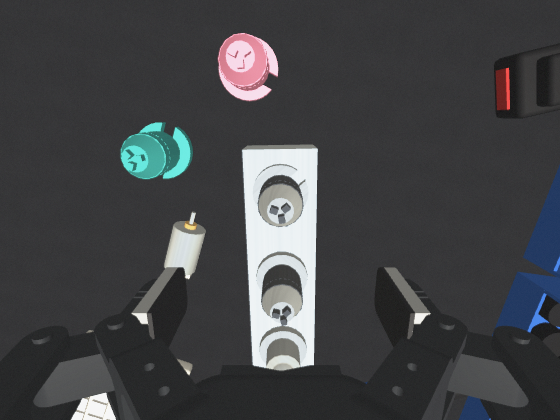

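The slotted chuck is centred in the wrist view, with jaws at about (280,210) against a predicted (279,211). One slot shows at about (304,183). I'll zoom in to measure the slot angle.

Run:
```python
from h import *
crop(load("w1"),235,140,325,235,6,"pics/w1c.png")
```

```text
(no output)
```

View pics/w1c.png

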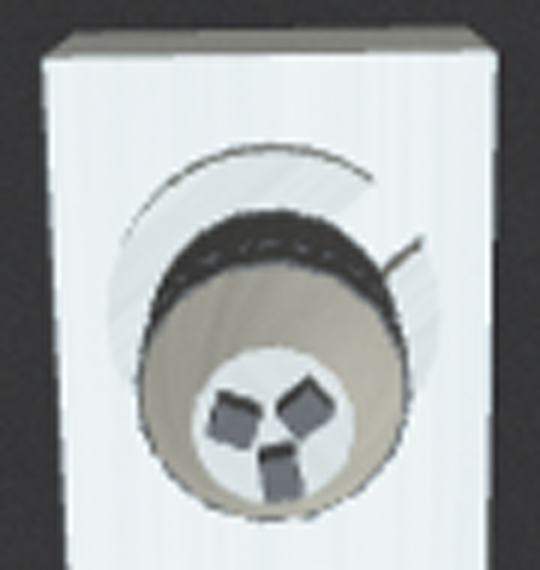

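Run:
```python
from h import *
w=load("w1");t=load("t1");s=load("s1")
P=lambda u,v:(235+u/6,140+v/6)
J=ray(w,*P(272,427))
print("jaws w+t",tri(J,ray(t,300+175/5,190+188/5)),"w+t+s",tri(J,ray(t,300+175/5,190+188/5),ray(s,270+170/6,150+235/6)))
# flange circle fit from arc pts on z=.06
arc=[(125,240),(160,195),(210,160),(272,146),(330,157),(372,180),(421,241),(438,310),(108,310)]
q=np.array([onz(w,*P(*a),.06)[:2] for a in arc])
A=np.c_[2*q,np.ones(len(q))];c=np.linalg.lstsq(A,(q**2).sum(1),rcond=None)[0];cen=c[:2];print("flange cen",cen,"rad",np.sqrt(c[2]+cen@cen))
m=[onz(w,*P(*a),.06)[:2] for a in [(372,180),(421,241)]]
print("mouth w",np.linalg.norm(m[1]-m[0]),"angles",[np.arctan2(*(x-cen)[::-1]) for x in m],"mid",np.arctan2(*((m[0]+m[1])/2-cen)[::-1]))
e=[onz(w,*P(*a),.06)[:2] for a in [(421,241),(385,272)]];d=e[0]-e[1];print("edge dir",np.arctan2(d[1],d[0]))
```

```text
jaws w+t (array([ 0.48545157, -0.1011407 ,  0.12174665]), [np.float64(0.00027106332009640385), np.float64(0.0002710633200964933)]) w+t+s (array([ 0.48518522, -0.10046691,  0.12537051]), [np.float64(0.0005095816308790449), np.float64(0.0004333167082595167), np.float64(0.00017297657027071613)])
flange cen [ 0.48516915 -0.09908813] rad 0.027433604285097918
mouth w 0.013057949017335391 angles [np.float64(1.0869793053085672), np.float64(0.6043299530139992)] mid 0.8465800833074604
edge dir 0.8734206120631193
```

```bash
python3 -c "
from h import *
rows([0.4852,-0.0998,0.130])"; python3 -m creep '-1 1 60 0 1; -1 1 110 0 1; -1 1 130 0 1; -1 1 130 0 1'
python3 - <<'E'
from h import *
w=grab("wrist","w2"); rows([0.4852,-0.0998,0.096])
E
```

```text
shift mm [ -1.3   1.5 126.4] yaw 0.1471 twist None
time_s: 2.1
tcp_pos: [0.4816, -0.1035, 0.1244]
ee_rot: [-3.14, 0.004, 0.143]
force: [0.3, -0.4, -0.1]
gripper_width: 0.0858
shift mm [ 2.9 -3.8 30.2] yaw 0.1432 twist None
```

View pics/w2.png

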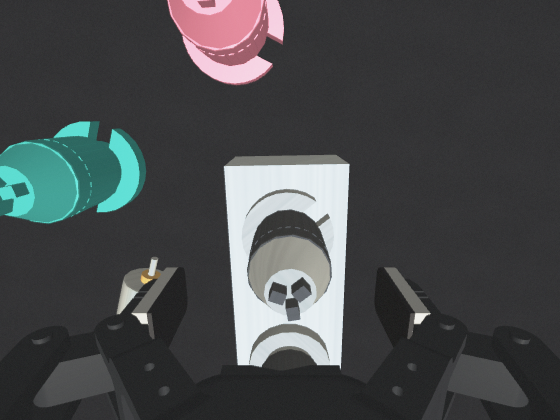

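```bash
python3 -m creep '3 -4 30 0 1; 3 -4 30 0 1'
python3 - <<'E'
from h import *
for i in range(3):
    w=grab("wrist","w3"); o=r.observe();print(o["tcp_pos"],o["ee_rot"]); rows([0.4852,-0.0998,0.096])
E
```

```text
time_s: 2.4
tcp_pos: [0.4851, -0.0992, 0.0962]
ee_rot: [-3.141, 0.001, 0.144]
force: [0.5, 0.2, 0.6]
gripper_width: 0.0853
[ 0.48586079 -0.0995631   0.09722142] [ 3.14146684e+00 -8.89981860e-05  1.43708993e-01]
shift mm [-0.7  0.1  1.2] yaw 0.1437 twist None
[ 0.48643539 -0.09983359  0.09783596] [ 3.14067860e+00 -1.40446671e-03  1.43621099e-01]
shift mm [-1.2 -0.2  1.8] yaw 0.1436 twist None
[ 0.48674244 -0.09994691  0.09812687] [ 3.14028791e+00 -2.22981813e-03  1.43524873e-01]
shift mm [-1.5 -0.4  2.1] yaw 0.1435 twist None
```

View pics/w3.png

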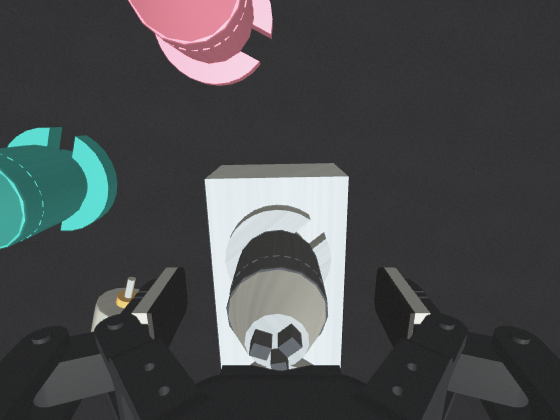

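The chuck is centred between the jaws (column about 278), so I'll close the gripper.

```bash
python3 -m creep '-1 0 2 0 0; -1 0 2 0 0; -1 0 2 0 0; -1 0 2 0 0; -1 0 2 0 0' 80; python3 -m creep '0 0 0 0 0; 0 0 0 0 0'
```

```text
time_s: 3.18
tcp_pos: [0.4853, -0.0997, 0.095]
ee_rot: [3.141, -0.001, 0.144]
force: [0.6, -0.0, 6.1]
gripper_width: 0.0385
time_s: 3.42
tcp_pos: [0.4853, -0.0997, 0.095]
ee_rot: [3.141, -0.001, 0.144]
force: [-1.1, 0.7, 5.3]
gripper_width: 0.0383
```

```bash
python3 -m creep '0 0 -30 0 0; 0 0 -80 0 0; 0 0 -125 0 0; 0 0 -125 0 0'
python3 - <<'E'
from h import *
w=grab("wrist","w4"); s=grab("side","s4");t=grab("top","t4"); o=r.observe();print(o["tcp_pos"],o["force"]); 
crop(s,280,110,360,220,5,"pics/s4c.png")
E
```

```text
time_s: 3.92
tcp_pos: [0.4864, -0.1002, 0.2222]
ee_rot: [3.139, -0.005, 0.144]
force: [0.5, -0.5, -5.3]
gripper_width: 0.0384
[ 0.48305553 -0.09895284  0.21650187] [-0.09980557  1.11764111 -6.032007  ]
```

View pics/w4.png

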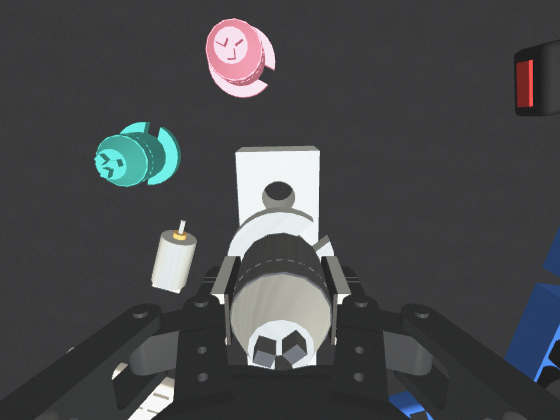

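View pics/s4.png

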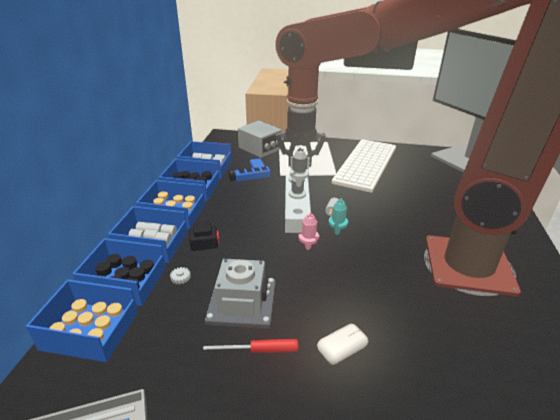

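The chuck is held and clear of the rack, with the hole empty at (277,190). I'll measure the slot angle in the grip, then move to a viewing pose beside the stand.

Run:
```python
from h import *
crop(load("w4"),210,195,350,345,5,"pics/w4c.png")
rows([.531,.1805,.25],-.48); print(r.observe()["tcp_pos"])
```

```text
shift mm [  87.3 -269.8  -33.3] yaw 0.1435 twist 0.6235
[ 0.48305553 -0.09895284  0.21650187]
```

View pics/w4c.png

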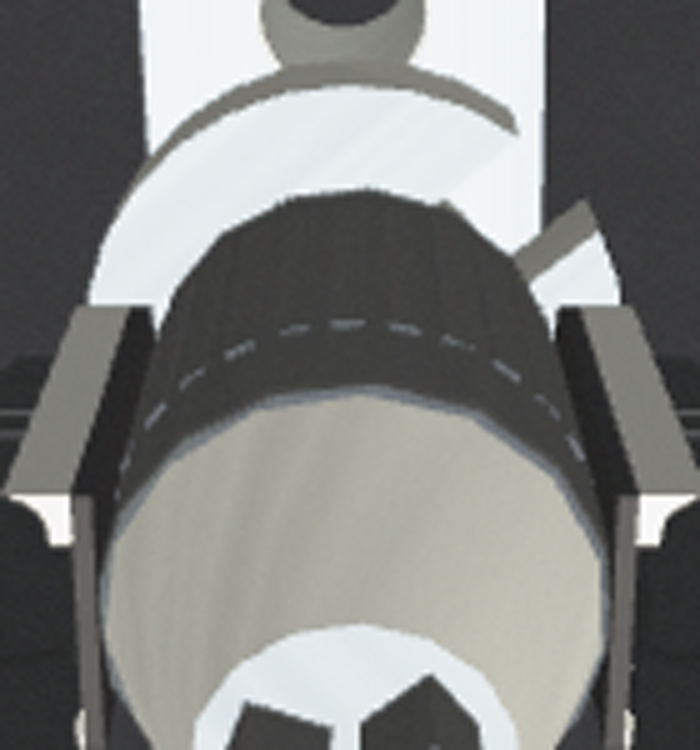

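```bash
python3 -m creep '87 -270 -33 0.62 0; 87 -270 -33 0.62 0; 87 -270 -33 0.62 0; 87 -270 -33 0.62 0; 87 -270 -33 0.62 0'; python3 -m creep '0 0 0 0 0; 0 0 0 0 0';python3 - <<'E'
from h import *
w=grab("wrist","w5"); o=r.observe();print(o["tcp_pos"],o["ee_rot"],o["force"])
crop(w,180,40,360,210,4,"pics/w5c.png")
E
```

```text
time_s: 4.7
tcp_pos: [0.5307, 0.1819, 0.249]
ee_rot: [3.138, 0.004, -0.478]
force: [0.2, -1.0, -4.3]
gripper_width: 0.0388
time_s: 4.95
tcp_pos: [0.5307, 0.1799, 0.2492]
ee_rot: [3.138, 0.004, -0.475]
force: [1.2, 0.3, -5.2]
gripper_width: 0.0384
[0.53097649 0.17930157 0.24974116] [ 3.13845129  0.00324643 -0.47669039] [-0.08174058 -0.01539714 -4.03208673]
```

View pics/w5.png

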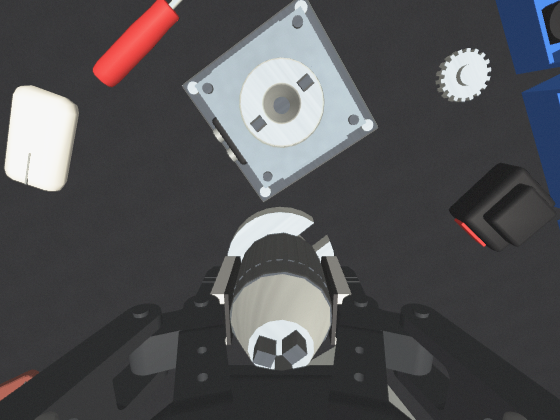

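The spindle is in view, with its mouth at about (282,102) and the dogs at about (259,124) and (306,83). The chuck flange and one slot are at (322,243). Zooming both.

Run:
```python
from h import *
w=load("w5")
crop(w,225,45,340,160,6,"pics/w5s.png");crop(w,220,200,345,275,6,"pics/w5f.png")
```

```text
(no output)
```

View pics/w5s.png

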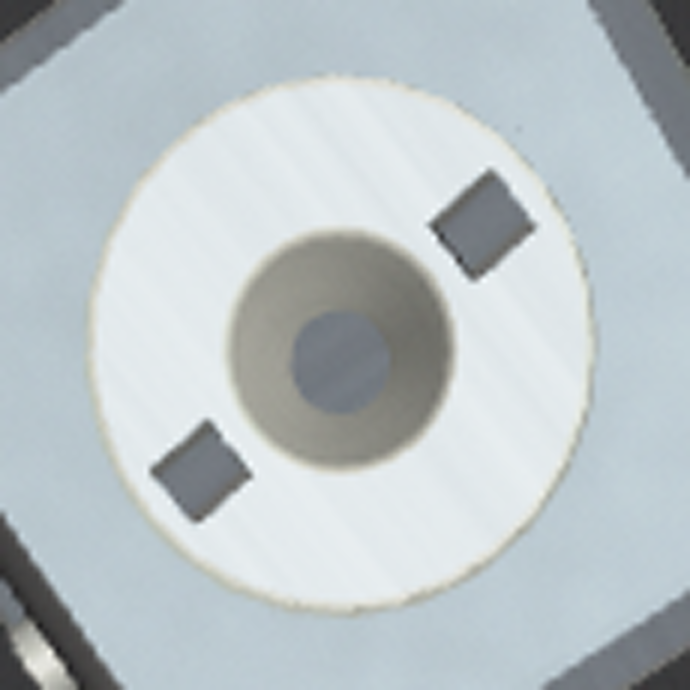

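View pics/w5f.png

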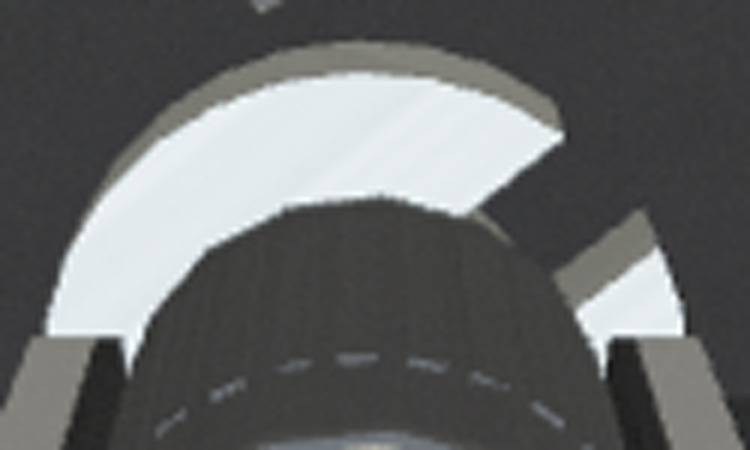

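```bash
cat >> h.py <<'E'
def circ(q):
    A=np.c_[2*q,np.ones(len(q))];c=np.linalg.lstsq(A,(q**2).sum(1),rcond=None)[0];return c[:2],np.sqrt(c[2]+c[:2]@c[:2])
E
python3 - <<'E'
from h import *
w=load("w5");t=load("t1");s=load("s1")
P=lambda u,v:(225+(u+.5)/6-.5,45+(v+.5)/6-.5)
pts=[(90,345),(342,77),(594,345),(350,612),(160,165),(520,535),(180,550),(515,140)]
for z in (.106,.108,.110,.112):
    c,R=circ(np.array([onz(w,*P(*p),z)[:2] for p in pts])); print("nose z",z,c,R)
d=[onz(w,*P(*p),.116)[:2] for p in [(483,225),(201,472)]];D=d[0]-d[1];print("dogs",np.arctan2(D[1],D[0]),"mid",(d[0]+d[1])/2,np.linalg.norm(D))
for p,a,b in [((483,225),(235,190),(332,168)),((201,472),(264,322),(210,170))]:
    pass
a=ray(w,*P(342,345));print("tri nose",tri(a,ray(t,145+252/7,160+259/7)),tri(a,ray(t,145+252/7,160+259/7),ray(s,195+272/6,240+173/6)))
Q=lambda u,v:(220+(u+.5)/6-.5,200+(v+.5)/6-.5)
arc=[(47,320),(75,245),(130,170),(215,110),(300,80),(380,74),(460,88),(520,110),(564,135),(656,247),(685,325)]
o=r.observe();tz=o["tcp_pos"][2]
for h in (-.040,-.035,-.030):
    c,R=circ(np.array([onz(w,*Q(*p),tz+h)[:2] for p in arc]))
    m=[onz(w,*Q(*p),tz+h)[:2] for p in [(564,135),(656,247)]];M=(m[0]+m[1])/2-c
    e=[onz(w,*Q(*p),tz+h)[:2] for p in [(564,135),(470,215),(656,247),(578,318)]]
    print(h,"flange",c,c-o["tcp_pos"][:2],R,"slot",np.arctan2(M[1],M[0]),[np.arctan2(*(e[i]-e[i+1])[::-1]) for i in (0,2)], "w",np.linalg.norm(m[0]-m[1]))
print(o["tcp_pos"],o["ee_rot"])
E
```

```text
nose z 0.106 [0.56845442 0.25257319] 0.03246390155847886
nose z 0.108 [0.56842418 0.25251394] 0.03221499233470423
nose z 0.11 [0.56839394 0.25245468] 0.03196608311093491
nose z 0.112 [0.5683637  0.25239543] 0.031717173887161415
dogs 0.21708631878370183 mid [0.56803165 0.2528814 ] 0.04514456141719827
tri nose (array([0.56929821, 0.25335336, 0.09962747]), [np.float64(0.0006766130789841405), np.float64(0.0006766130789842721)]) (array([0.56808759, 0.25223908, 0.10867247]), [np.float64(0.0014861433544586169), np.float64(0.0010829860045725047), np.float64(0.0005655250620893111)])
-0.04 flange [0.52918059 0.17756862] [-0.0017959  -0.00173295] 0.02874287815716316 slot 0.23355322203414175 [np.float64(0.2702783956756478), np.float64(0.3212261310260008)] w 0.013272174690013731
-0.035 flange [0.53030496 0.1797097 ] [-0.00067153  0.00040813] 0.027828130074765818 slot 0.23355322203425025 [np.float64(0.27027839567564954), np.float64(0.3212261310260011)] w 0.012849784966874467
-0.03 flange [0.53142933 0.18185077] [0.00045284 0.00254921] 0.026913381992353703 slot 0.23355322203411744 [np.float64(0.2702783956756514), np.float64(0.3212261310259985)] w 0.012427395243735232
[0.53097649 0.17930157 0.24974116] [ 3.13845129  0.00324643 -0.47669039]
```

```bash
python3 -c "
from h import *
rows([.5688,.2521,.215],-.505)"
```

```text
shift mm [  0.3 -82.1  34.5] yaw -0.4767 twist 0.0283
```

```bash
python3 -m creep '0 -40 0 0.03 0; 0 -82 0 0.03 0; 0 -82 20 0.03 0; 0 -82 34 0.03 0; 0 -82 34 0.03 0'; python3 -m creep '0 0 0 0 0; 0 0 0 0 0'
python3 - <<'E'
from h import *
rows([.5688,.2521,.190],-.505)
s=grab("side","s6");t=grab("top","t6");w=grab("wrist","w6")
crop(s,190,180,300,330,5,"pics/s6c.png")
rows([.5688,.2521,.190],-.505)
E
```

```text
time_s: 5.62
tcp_pos: [0.5681, 0.2511, 0.2153]
ee_rot: [3.137, 0.004, -0.508]
force: [-0.6, -0.4, -5.2]
gripper_width: 0.0388
time_s: 5.88
tcp_pos: [0.5703, 0.2527, 0.2194]
ee_rot: [-3.14, -0.001, -0.507]
force: [-1.2, -0.1, -5.1]
gripper_width: 0.0385
shift mm [-1.   1.3 29.4] yaw -0.5071 twist -0.0021
shift mm [-0.7  1.4 29.1] yaw -0.5066 twist -0.0016
```

View pics/s6c.png

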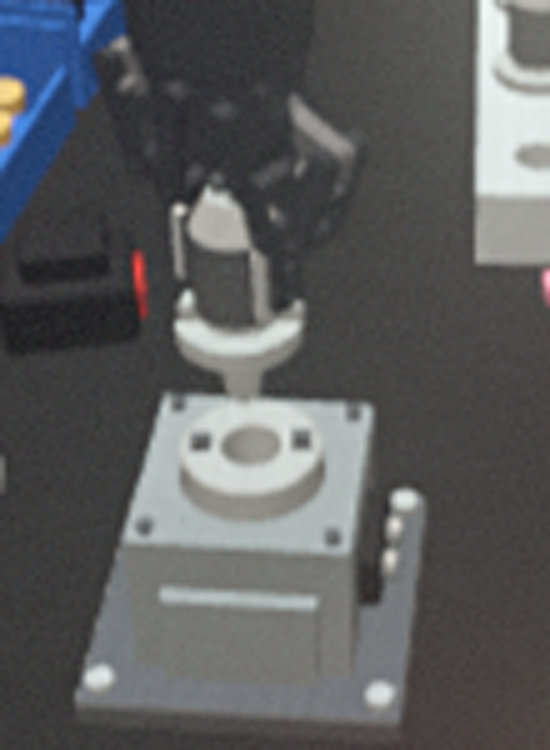

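View pics/w6.png

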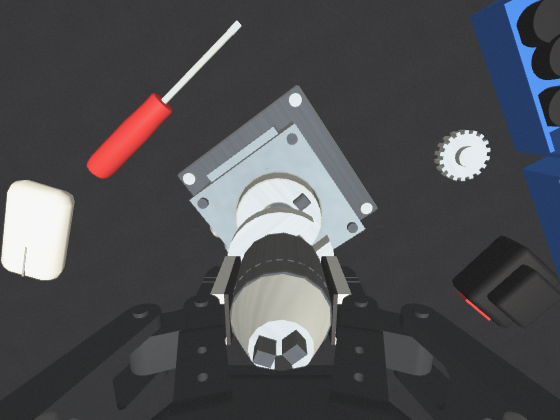

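```bash
python3 - <<'E'
from h import *
s=load("s6"); o=r.observe();p=o["tcp_pos"];print(p,proj(s,[p[0],p[1],p[2]-.081]),proj(s,[.568,.252,.11]),(190+250/5,180+445/5))
E
python3 -m creep '-1 1 10 0 0; -1 1 24 0 0; -1 1 24 0 0; -1 1 24 0 0';python3 -c "
from h import *
rows([.5688,.2521,.175],-.505)"
```

```text
[0.57008524 0.25299069 0.21910798] [238.54786556 259.09673969] [240.15010795 268.44770606] (240.0, 269.0)
time_s: 6.52
tcp_pos: [0.5683, 0.2526, 0.1939]
ee_rot: [3.141, 0.0, -0.506]
force: [0.2, 0.0, -4.4]
gripper_width: 0.0385
shift mm [ 0.7  0.2 18.9] yaw -0.5064 twist -0.0014
```

Tip prediction matches the side picture to within 0.2 px. Lowering into the bore.

```bash
python3 -m creep '0 0 8 0 0; 0 0 14 0 0; 0 0 14 0 0; 0 0 14 0 0'; python3 -m creep '0 0 5 0 0; 0 0 10 0 0; 0 0 10 0 0; 0 0 10 0 0'
```

```text
time_s: 7.02
tcp_pos: [0.5685, 0.2526, 0.1803]
ee_rot: [-3.142, -0.0, -0.506]
force: [0.7, -0.6, -4.4]
gripper_width: 0.0386
time_s: 7.52
tcp_pos: [0.5684, 0.2526, 0.1702]
ee_rot: [3.141, 0.0, -0.506]
force: [-0.0, 0.6, -4.0]
gripper_width: 0.0386
```

```bash
python3 -m creep '0 0 3 0 0; 0 0 6 0 0; 0 0 6 0 0'; python3 -m creep '0 0 2 0 0; 0 0 4 0 0; 0 0 4 0 0';python3 -m creep '0 0 2 0 0; 0 0 2 0 0; 0 0 2 0 0'
```

```text
time_s: 7.9
tcp_pos: [0.5681, 0.2525, 0.1638]
ee_rot: [3.141, 0.001, -0.506]
force: [-0.8, -0.2, -5.1]
gripper_width: 0.0388
time_s: 8.28
tcp_pos: [0.5683, 0.2526, 0.16]
ee_rot: [3.141, 0.0, -0.506]
force: [-0.7, -0.4, -5.0]
gripper_width: 0.0381
time_s: 8.65
tcp_pos: [0.5684, 0.2526, 0.1583]
ee_rot: [-3.142, -0.0, -0.506]
force: [-0.2, -0.4, -4.9]
gripper_width: 0.0382
```

```bash
python3 -m creep '0 0 2 0 0; 0 0 2 0 0; 0 0 2 0 0'; python3 -m creep '0 0 1 0 0; 0 0 1 0 0; 0 0 1 0 0';python3 -m creep '0 0 1 0 0; 0 0 1 0 0; 0 0 1 0 0'
```

```text
time_s: 9.02
tcp_pos: [0.5684, 0.2526, 0.1563]
ee_rot: [3.142, 0.0, -0.507]
force: [0.1, 0.1, -4.4]
gripper_width: 0.0385
time_s: 9.4
tcp_pos: [0.5684, 0.2526, 0.1553]
ee_rot: [3.142, 0.0, -0.507]
force: [-0.2, -1.6, -4.9]
gripper_width: 0.0383
time_s: 9.78
tcp_pos: [0.5686, 0.2527, 0.1546]
ee_rot: [-3.141, -0.0, -0.506]
force: [-1.0, -0.9, -2.1]
gripper_width: 0.0388
```

Contact came at TCP z of about 0.155, which is the fully home height rather than 6 mm high. Pressing now.

```bash
python3 -m creep '0 0 1 0 0; 0 0 1 0 0; 0 0 1 0 0'; python3 -m creep '0 0 1 0 0; 0 0 1 0 0; 0 0 1 0 0'
```

```text
time_s: 10.15
tcp_pos: [0.5686, 0.2527, 0.1539]
ee_rot: [-3.141, -0.0, -0.506]
force: [-2.1, -0.7, 3.3]
gripper_width: 0.0384
time_s: 10.52
tcp_pos: [0.5686, 0.2527, 0.1532]
ee_rot: [-3.141, -0.0, -0.506]
force: [-4.5, -1.3, 5.8]
gripper_width: 0.0383
```

```bash
python3 -m creep '0 0 0.5 0 0; 0 0 0.5 0 0; 0 0 0.5 0 0'
```

```text
time_s: 10.9
tcp_pos: [0.5687, 0.2527, 0.153]
ee_rot: [-3.141, -0.0, -0.506]
force: [-4.4, -0.7, 7.7]
gripper_width: 0.0386
```

```bash
python3 -m creep '-0.4 0.2 1 0 0; -0.4 0.2 1 0 0; -0.4 0.2 1 0 0'
```

```text
time_s: 11.28
tcp_pos: [0.5686, 0.2528, 0.1526]
ee_rot: [-3.14, -0.001, -0.506]
force: [-4.6, -2.8, 9.9]
gripper_width: 0.0383
```

```bash
python3 -m creep '-0.2 0.1 0.7 0 0; -0.2 0.1 0.7 0 0; -0.2 0.1 0.7 0 0; -0.2 0.1 0.7 0 0'
```

```text
time_s: 11.78
tcp_pos: [0.5686, 0.2528, 0.1523]
ee_rot: [-3.14, -0.002, -0.506]
force: [-4.1, -3.0, 12.0]
gripper_width: 0.0386
```

```bash
python3 -m creep '0 0.2 1.3 0 0; 0 0.2 1.3 0 0; 0 0.2 1.3 0 0; 0 0.2 1.3 0 0'
python3 - <<'E'
from h import *
s=grab("side","s7");f=[]
for i in range(4): w=r.grab_frame("wrist");f.append(r.observe()["force"])
print(np.mean(f,0),r.observe()["tcp_pos"])
cv2.imwrite("pics/w7.png",w["color"])
crop(s,190,180,300,330,5,"pics/s7c.png")
E
```

```text
time_s: 12.28
tcp_pos: [0.5686, 0.2528, 0.1517]
ee_rot: [-3.14, -0.002, -0.507]
force: [-5.8, -1.6, 14.9]
gripper_width: 0.0387
[-6.16726115 -1.90451661 14.68437033] [0.56865845 0.25277005 0.15172468]
```

View pics/s7c.png

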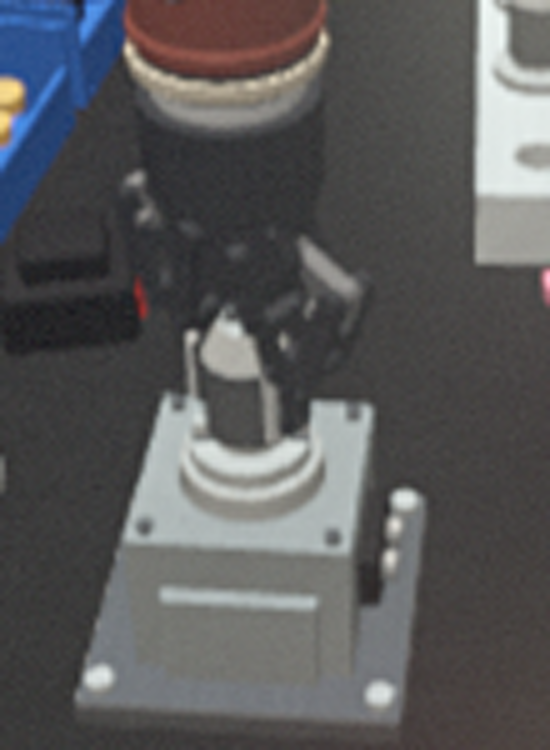

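View pics/w7.png

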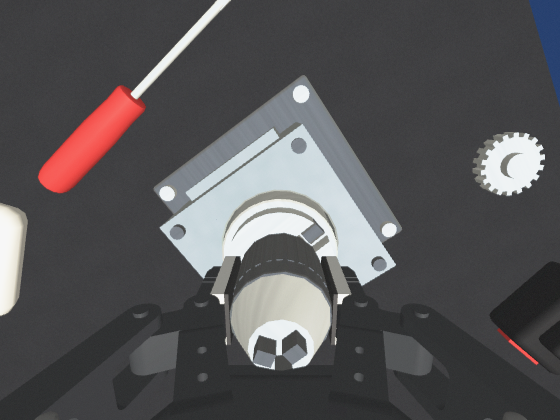

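Pressed home at about 20 N (14.7 N on the tool plus about 5 N of chuck weight, roughly 3.3 mm of sink). The pictures show the flange on the face and the dog in its slot at (313,233). I'll ease off, then open.

```bash
python3 -m creep '0 0 -2 0 0; 0 0 -4 0 0; 0 0 -5 0 0; 0 0 -5 0 0'
```

```text
time_s: 13.02
tcp_pos: [0.5684, 0.2526, 0.154]
ee_rot: [-3.14, -0.001, -0.507]
force: [2.0, 1.5, 2.3]
gripper_width: 0.0386
```

```bash
python3 -m creep '0 0 -0.5 0 0; 0 0 -0.5 0 1; 0 0 -0.5 0 1; 0 0 -0.5 0 1; 0 0 -0.5 0 1'; python3 -m creep '0 0 0 0 1; 0 0 0 0 1'
python3 - <<'E'
from h import *
w=grab("wrist","w8")
E
```

```text
time_s: 13.65
tcp_pos: [0.5675, 0.2524, 0.1542]
ee_rot: [3.141, 0.0, -0.506]
force: [1.3, -0.3, 0.4]
gripper_width: 0.0853
time_s: 13.9
tcp_pos: [0.5677, 0.2525, 0.1543]
ee_rot: [-3.142, -0.0, -0.507]
force: [-0.6, 0.0, -0.4]
gripper_width: 0.0854
```

View pics/w8.png

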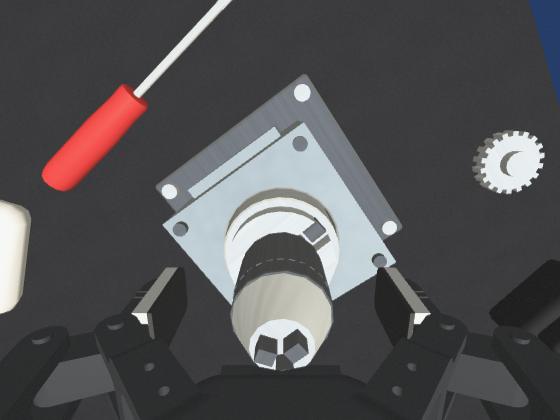

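The jaws are open, and the chuck is centred and standing upright. Withdrawing straight up.

```bash
python3 -m creep '0 0 -40 0 1; 0 0 -95 0 1; 0 60 -130 0 1; 0 90 -130 0 1; 0 90 -130 0 1';python3 -m creep '0 0 0 0 1; 0 0 0 0 1'
python3 - <<'E'
from h import *
w=grab("wrist","w9");s=grab("side","s9");t=grab("top","t9");print(r.observe()["force"])
crop(s,190,180,300,330,5,"pics/s9c.png");crop(w,200,20,360,180,5,"pics/w9c.png")
E
```

```text
time_s: 14.58
tcp_pos: [0.5237, 0.1723, 0.2855]
ee_rot: [-3.141, -0.002, -0.509]
force: [0.9, 0.9, -0.3]
gripper_width: 0.0854
time_s: 14.82
tcp_pos: [0.5241, 0.1744, 0.2837]
ee_rot: [3.141, 0.001, -0.506]
force: [-0.8, 0.2, -0.4]
gripper_width: 0.0856
[-0.63408352 -0.23045559 -0.15432563]
```

View pics/s9c.png

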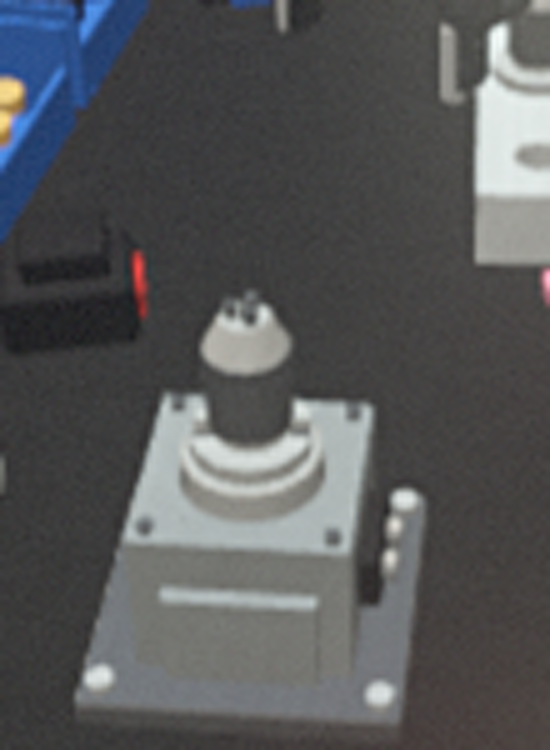

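View pics/w9.png

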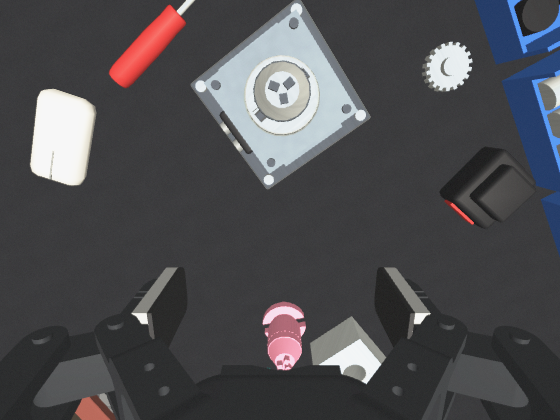

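View pics/w9c.png

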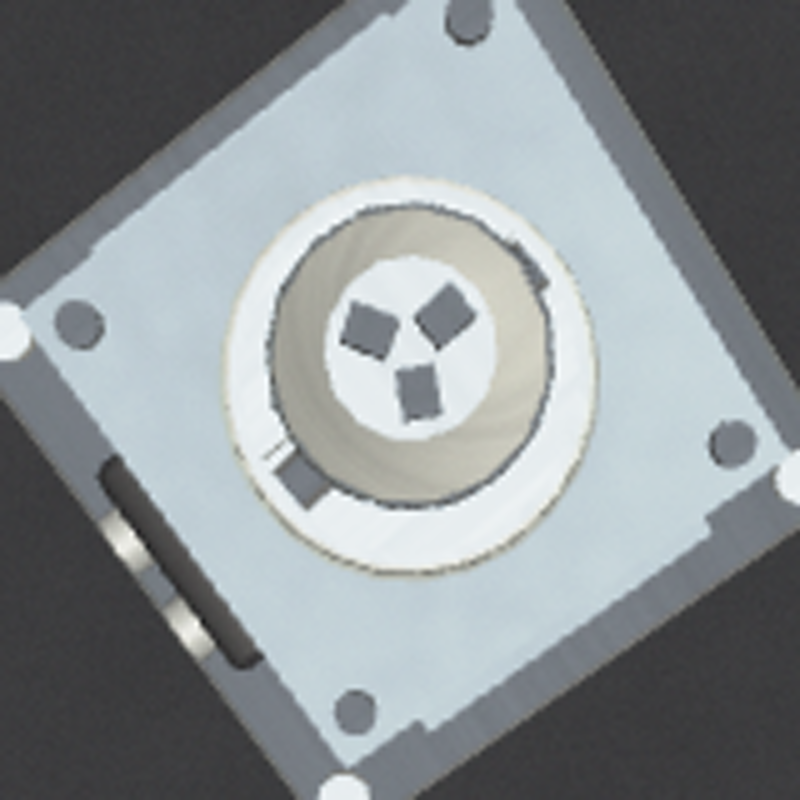

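View pics/t9.png

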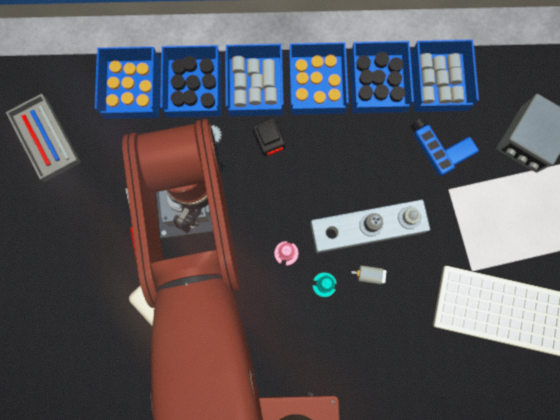

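The wrist and side pictures show the chuck released, upright and flush, with a dog standing in the slot at crop (302,478). The top view shows the other two tools and the bystanders it can see where they were. Handing in.

```bash
python3 -c "
from rig import r
print(r.observe()['time_s']); print(r.sign_off())"
```

```text
14.975
the job is handed in; nothing more can be done
None
```

I took the slotted chuck out of the rack hole nearest the stand and turned it about 0.65 rad to line its slots up with the dogs. I then lowered it into the spindle, pressed it home, released it and backed the arm away. I handed in at 15.0 s; no verdict was reported.

**Fit:** The slots dropped over the dogs first time. Contact came at the fully home height, with no sign of stopping 6 mm high.

**Press:** The tool read 14.7 N, so with the chuck's weight of about 5 N the spindle carried about 20 N. That means it sank about 3.3 mm. The measured drop of about 3.2 mm agrees.

**Last checks:** The final pictures show the chuck upright and flush, with a dog visible in its slot. The gripper was open, with about 0.7 N on the force sensor (noise). The other two tools, and the bystanders not hidden from the top camera by the arm, were where they started.

**Less clean:**
- A sideways force of about 6 N built up while pressing. It went when I eased off and let go.
- The slot angle came out differently from the flange mouth (0.23 rad) and from the slot edges (about 0.30 rad). I turned to a value between them.
- Estimates of the spindle centre differed by 1–2 mm between cameras.

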